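Post the empty tin through the caddy's sprung flap

TASK

The open, empty tin on the cupboard shelf is for recycling: push it down through the sprung flap in the lid of the caddy, with the gripper still on it while the flap swings open, so that it ends up inside and the flap has closed again behind it. The tin of the same size with its lid on is still in use: leave it standing where it is.

Things in the scene. Friction and masses are not known exactly. Their poses are not given: they have to be found in the camera images.
- empty_tin_mid (a point): Open, empty steel tin without a lid: a plain round can, 50 mm in diameter, 70 mm tall, wall 2 mm, about 70 g, standing upright. This point is its centre, half-way up (35 mm above its foot); z is up along its axis.
- lidded_tin_mid (a point): Closed steel tin of the same 50 mm by 70 mm size, but with an overlapping lid (54 mm in diameter) that carries a dark wooden knob up to 85 mm. This point is on its axis, 35 mm above its foot.
- caddy_mouth (a point): White caddy fixed to the shelf, 170 (x) by 200 (y) by 180 mm tall, 170 mm deep inside, with a flat grey lid. The lid's middle has an 84 (x) by 150 mm (y) opening shut by a steel flap. Point: centre of the opening, level with the lid's top; z up, x towards the flap's hinged edge (a dark rod, the side away from the robot), y along the hinge; fingers set along y have room to follow the tin in.
- flap (a joint): Swing of the flap (rad): 0 shut, level with the lid, growing to 1.5 as it swings down inside. 80 mm long (x), 146 mm wide; a light spring shuts it (0.04 N m; 1 to 5 N of push opens it). A tin pushed straight down mid-opening clears its edge when the tin's foot is 80 mm below the lid's top; let go there or up to 20 mm deeper, it drops to the floor and the flap shuts once nothing blocks it.
Mind the look-alikes: they are no part of the job. What is shaped like the part that bears empty_tin_mid but red is not meant.

How it is judged:
By the outcome, as a careful person would: the job done as asked, in the order asked, and still so for the second after the job is handed in, with the robot touching nothing.
It also fails if it takes over 42 s, if anything falls off the work surface, if the arm or the gripper's body presses on something with over 40 N, if the wrist force passes 120 N, or if a joint passes its speed limit or range.

ROBOT

A 6-joint arm with a two-finger parallel gripper is mounted at the origin on the work surface. World frame = base frame: x ahead of the robot, y to its left, z up, the work surface at z = 0. Lengths are in mm, angles in rad, forces in N, time in s.
With the tool pointing down it reaches from about 350 to 875 mm from the base axis. Payload 4.2 kg.
Tool frame: the origin (TCP) lies at the very end of the fingers, on their centre line; the grasp point (between the pads) lies 19 mm behind it; z points along the fingers, y is the line along which they close (so a half turn about z gives the same grasp; the last joint's range is limited). The gripper opens to 85 mm and grips with 20 to 120 N. Pads are 22 mm wide; open, the fingers measure 114 mm over their backs; the gripper's body (76 mm by 85 mm) begins 54 mm behind the grasp point. The pads swing forward as they close: fully open they stand 13 mm farther back than shut.
Start: joints at [0.259, 0.385, 0.008, 0, -1.194, -0.259], TCP at [624.979, 0.025, 231.312] pointing down, gripper open.
Joint ranges: [-3.14, 3.14], [-1.21, 2.06], [-1.07, 1.41], [-3.16, 2.05], [-2.99, -0.16], [-3.1, 3.1]. Speed limits (rad/s): [2.79, 2.79, 3.14, 3.14, 3.14, 3.14].

INTERFACE

Orientations are given as a unit quaternion [x, y, z, w].
In Python, from bench import arm gives the robot as it stands. The module is installed in compiled form; this text tells all that it offers.
- The arm moves only by the tool drive_tool, never from a script. Its argument "targets" is a list of rows, each a list of 5 numbers: the closure, from -1 (fully open) to 1 (shut), then the shift along the tool's x, y, z in mm, then the turn about the tool's z in degrees. In form: [[grip, tx, ty, tz, roll], ...]. A call has 1 to 12 rows; each row is the pose to reach, as a shift and turn from the pose commanded when the call began, along the tool's axes at that moment; what a row does not reach only later rows make up. A row lasts 1/10 s, in which the tool goes at most 50 mm and 8.59 degrees, less where a joint would pass 70% of its speed; a pose out of reach is approached as far as the arm can. A call with a gripper value outside its range is refused whole. The fingers move at their own pace and stop on an object; the grip force is fixed at half the most. Time passes only in rows, so rows that repeat a pose let the fingers close. It gives the time, the measured TCP pose, the force, the opening and the grip force at its end, in the units of the state.
- arm.read_state(): the state, without advancing time (a new reading comes with each control period).
- arm.get_image(name): name is "scene" or "side" or "wrist"; returns the picture (420x560x3 uint8, blue, green, red); there is no depth.
- arm.camera_params(name): a dict with "fov_y" (degrees; the focal length in pixels is half the picture's height over the tangent of half this angle, whatever the lens; pixels are square), "cx", "cy" (the principal point, pixels), "rvec" (rotation vector, rad) and "tvec" (3), from world to camera coordinates, as OpenCV has them; the wrist camera has in their place "tool_from_camera" (4x4, takes a point from camera to tool coordinates, whose origin is the TCP and whose axes are the flange's). Camera axes: x right, y down, z forward; pixel columns grow to the right and rows downward; lengths in mm; the calibration is good to about 2 mm. A picture is of the moment at which its call begins: read the wrist's pose just before it. camera_params takes no time and is no camera call.
- arm.job_done(): hands the job in; it is judged then, once.
The state is a dict: "clock": time; "joints": joint angles; "joint_vel": joint speeds; "joint_efforts": joint torques, N m; "position": TCP position; "ee_rot": TCP orientation; "contact_force": force on the tool from outside, world axes, zero at the start; "wrist_torque": the same for the moment, N m; "gripper_width": finger opening in mm; "grasp_force": force on a finger pad.
Only numpy, scipy, OpenCV 4.12 (cv2) and the standard library are available. Lean on these libraries where they do the work, as an engineer would, in place of code of your own. Each camera call takes 0.05 s, during which the arm holds its last target. There are 200 camera calls.

## Working session

There is one attempt and no reset: what is moved stays moved. The work goes in short steps, Python scripts to look and compute and a tool call to move; the robot and the scene stay as the last step left them, time stands still between calls to the robot, and variables do not carry over. Pictures are saved under pics/ and viewed, at most 10 in all, crops included, and the job is handed in when it is done.

Besides the shell and the picture viewer there is one more tool, called after "Emit:" as name(argument=value, ...) on one line, values as JSON. drive_tool: Moves the arm, as the interface text tells. Its arguments: {"type":"object","properties":{"targets":{"type":"array","items":{"type":"array","items":{"type":"number"}}}},"required":["targets"]}

```bash
mkdir -p pics
python3 - <<'E'
from bench import arm
import cv2,json
for n in ["scene","side","wrist"]:
    cv2.imwrite(f"pics/{n}0.png",arm.get_image(n)); print(n,arm.camera_params(n))
print(arm.read_state())
E
```

```text
scene {'fov_y': 56.74936903378957, 'cx': 277.3570477074991, 'cy': 203.50953363482984, 'rvec': array([ 1.97832895,  1.71633506, -0.52534316]), 'tvec': array([ -51.48348037, -334.25609059, 1292.85483661])}
side {'fov_y': 52.335012592286105, 'cx': 281.42876736706654, 'cy': 210.06118621314135, 'rvec': array([ 2.31555093, -0.38746442,  0.19201078]), 'tvec': array([-491.55229434,  179.09741843,  801.72372912])}
wrist {'fov_y': 63.109787848155925, 'cx': 285.36228689540104, 'cy': 214.65746616326123, 'tool_from_camera': array([[ 5.47182517e-04, -9.64795848e-01, -2.62999378e-01,
         6.64248981e+01],
       [ 9.99999847e-01,  5.06955553e-04,  2.20813529e-04,
        -3.14494708e-01],
       [-7.97109804e-05, -2.62999459e-01,  9.64795978e-01,
        -1.42401038e+02],
       [ 0.00000000e+00,  0.00000000e+00,  0.00000000e+00,
         1.00000000e+00]])}
{'clock': 0.15, 'joints': array([ 2.58603457e-01,  3.85362567e-01,  6.93623568e-03, -3.28157048e-04,
       -1.19401594e+00, -2.58611246e-01]), 'joint_vel': array([ 0.000536  , -0.00121618,  0.0045571 ,  0.00294617, -0.00020283,
       -0.0010831 ]), 'joint_efforts': array([-6.03353892e-04, -3.92678475e+01,  1.88581592e+01,  4.18858320e+00,
       -3.39302780e-03,  5.70479813e-06]), 'position': array([6.24555598e+02, 9.19215994e-03, 2.30485531e+02]), 'ee_rot': array([-7.07061002e-01,  7.07152062e-01,  5.45600197e-04, -6.34716226e-04]), 'contact_force': array([-0.46719714, -0.25726157, -0.03417265]), 'wrist_torque': array([-0.02119094,  0.0070841 , -0.01587474]), 'grasp_force': 0.0, 'gripper_width': 85.08003451282373}
```

View pics/scene0.png

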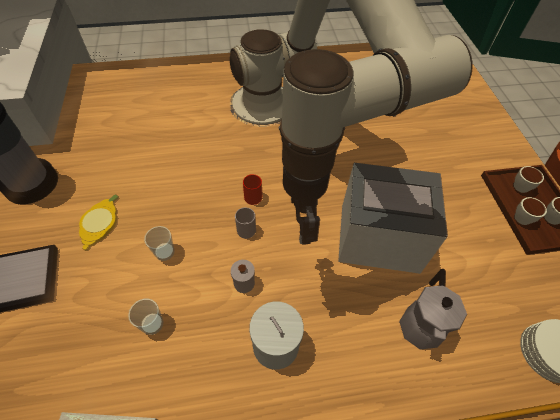

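View pics/side0.png

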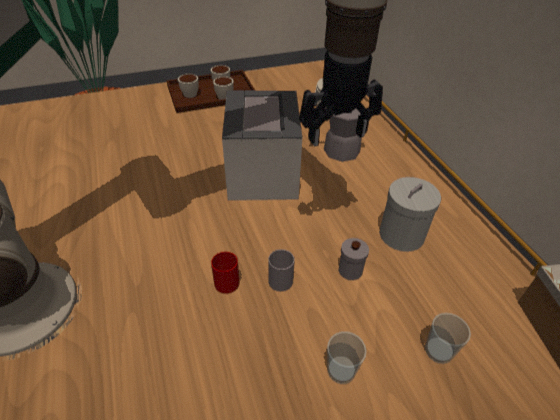

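The scene view shows a red tin (252,188), a grey tin (246,222) and a knobbed tin (243,275). There are also two glasses, a large lidded pot (276,335), a moka pot (433,315) and the caddy (393,215). The side view shows the same tins at (226,273), (281,271) and (352,260), with the caddy at (262,145). The grey tin without a knob fits the description, and I'll confirm it in a crop.

Run:
```python
import cv2,numpy as np
a=cv2.imread("pics/scene0.png");b=cv2.imread("pics/side0.png")
r=lambda i,x,y,w,h,k:cv2.resize(i[y:y+h,x:x+w],None,fx=k,fy=k,interpolation=cv2.INTER_CUBIC)
# tins: scene x220-286,y170-300 ; caddy
t=np.hstack([r(a,225,200,50,100,4),r(a,330,155,120,80,5)[:400,:600]])
cv2.imwrite("pics/c_scene.png",t)
t=np.hstack([r(b,210,230,160,70,5)[:350,:]])
u=r(b,215,80,100,60,4)
u=np.hstack([u,np.zeros((240,400,3),np.uint8)])
cv2.imwrite("pics/c_side.png",np.vstack([t,u]))
```

```text
(no output)
```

View pics/c_scene.png

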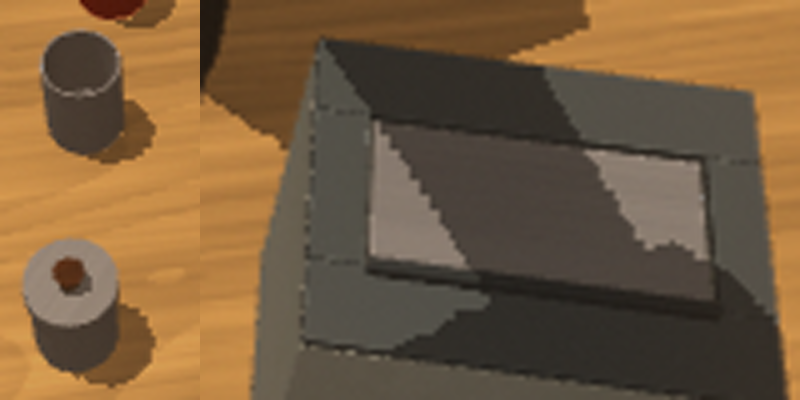

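View pics/c_side.png

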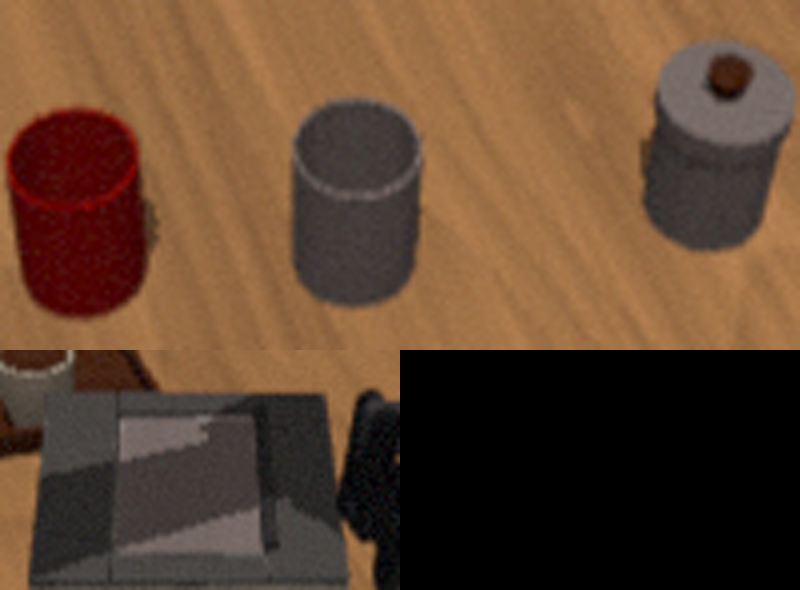

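The crops confirm it. The grey tin is open (scene rim centre in crop (82,63), side rim centre (357,148)), the other grey one has a lid and knob, and the third is red. The lid corners and flap of the caddy are readable in both crops.

```bash
cat > h.py <<'E'
from bench import arm
import cv2,numpy as np
from scipy.spatial.transform import Rotation as R
def ray(n,uv):
    p=arm.camera_params(n);f=210/np.tan(np.radians(p['fov_y']/2))
    d=np.array([(uv[0]-p['cx'])/f,(uv[1]-p['cy'])/f,1])
    if 'rvec' in p:
        M=cv2.Rodrigues(np.array(p['rvec']))[0]; return -M.T@np.array(p['tvec']),M.T@d
    T=p['tool_from_camera'];s=arm.read_state();W=R.from_quat(s['ee_rot'])
    return W.apply(T[:3,3])+s['position'],W.apply(T[:3,:3]@d)
def onz(n,uv,z):
    o,d=ray(n,uv);return o+d*(z-o[2])/d[2]
def tri(a,b):
    A=np.zeros((3,3));y=np.zeros(3)
    for o,d in(a,b):
        d=d/np.linalg.norm(d);P=np.eye(3)-np.outer(d,d);A+=P;y+=P@o
    return np.linalg.solve(A,y)
E
python3 - <<'E'
from h import *
np.set_printoptions(precision=1,suppress=True)
c=lambda p,o,k:((p[0]+.5)/k-.5+o[0],(p[1]+.5)/k-.5+o[1])
s=c((82,63),(225,200),4);t=c((357,148),(210,230),5)
print('tin rim',tri(ray('scene',s),ray('side',t)),onz('scene',s,70),onz('side',t,70))
s=c((71,283),(225,200),4);t=c((725,92),(210,230),5)
print('lidded',onz('scene',s,72),onz('side',t,72)); print('red',onz('side',c((73,158),(210,230),5),70))
for p in[(120,38),(552,93),(103,343), (172,120),(505,160),(515,300),(168,265)]:print('sc',p,onz('scene',c(p,(330,155),5),180))
for p in[(48,392),(325,394),(350,582),(30,582),(118,416),(255,416),(262,552),(110,555)]:print('si',p,onz('side',c((p[0],p[1]-350),(215,80),4),180))
E
```

```text
tin rim [ 482.7 -101.    66.8] [ 484.  -100.3   70. ] [ 482.2 -104.4   70. ]
lidded [ 630.2 -120.8   72. ] [ 625.8 -125.    72. ]
red [379.9 -75.2  70. ]
sc (120, 38) [442.9 164.3 180. ]
sc (552, 93) [501.9 353.7 180. ]
sc (103, 343) [606.  113.7 180. ]
sc (172, 120) [493.9 175.1 180. ]
sc (505, 160) [536.3 317.6 180. ]
sc (515, 300) [609.  293.9 180. ]
sc (168, 265) [571.3 151.6 180. ]
si (48, 392) [500.7 351.7 180. ]
si (325, 394) [661.  299.1 180. ]
si (350, 582) [602.1 107.7 180. ]
si (30, 582) [442.1 159.  180. ]
si (118, 416) [533.3 311.2 180. ]
si (255, 416) [611.4 286.7 180. ]
si (262, 552) [567.2 148.4 180. ]
si (110, 555) [488.7 170.5 180. ]
```

Cross-checks:
- **Tin:** its rim triangulates to z≈67 (should be 70), centre about (483,-102).
- **Caddy:** the lid measures about 168x200, centre (551.5,231), yaw about -17.3°.

I'll turn by -72.7° so the fingers lie along the hinge, then hover over the tin.

Emit:
drive_tool(targets=[[-1, 10, 14, 0, -7], [-1, 22, 31, 0, -14], [-1, 36, 50, 0, -22], [-1, 50, 70, 10, -30], [-1, 64, 90, 20, -38], [-1, 78, 108, 30, -46], [-1, 90, 124, 40, -54], [-1, 97, 135, 50, -62], [-1, 101, 140, 58, -69], [-1, 102, 142, 60, -72.7], [-1, 102, 142, 60, -72.7], [-1, 102, 142, 60, -72.7]])

```text
clock: 1.35
position: [483.1, -102.0, 171.4]
ee_rot: [0.989, -0.151, 0.0, 0.0]
contact_force: [-0.5, -0.2, -0.2]
gripper_width: 85.3
grasp_force: 0.0
```

Run:
```python
from h import *
s=arm.read_state();i=arm.get_image("wrist");cv2.imwrite("pics/w1.png",i)
W=R.from_quat(s['ee_rot']);print(s['clock'],s['position'],W.as_matrix().round(3),s['contact_force'])
# project expected rim of tin at (483,-102,70)
p=arm.camera_params('wrist');T=np.linalg.inv(p['tool_from_camera']);f=210/np.tan(np.radians(p['fov_y']/2))
for x in[(483,-102,70),(508,-102,70),(458,-102,70),(483,-77,70),(483,-127,70)]:
    q=T[:3,:3]@W.inv().apply(np.array(x)-s['position'])+T[:3,3];print(x,q[0]/q[2]*f+p['cx'],q[1]/q[2]*f+p['cy'])
```

```text
1.35 [ 483.10580622 -101.9767707   171.36724861] [[ 0.954 -0.299  0.   ]
 [-0.299 -0.954 -0.   ]
 [ 0.     0.    -1.   ]] [-0.51050625 -0.24538392 -0.2113792 ]
(483, -102, 70) 285.60662645764046 215.18558565633066
(508, -102, 70) 275.2714131133058 183.2732808452501
(458, -102, 70) 295.43945264623466 245.54665668896678
(483, -77, 70) 253.5760484657362 224.8427918267273
(483, -127, 70) 318.13331495683707 205.37880237079634
```

View pics/w1.png

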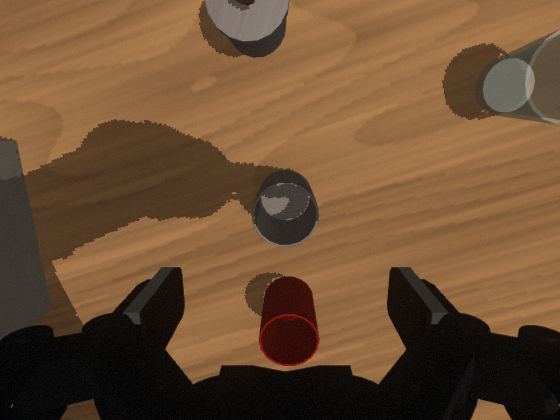

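The wrist view shows the tin's rim centred at (285.5,214). The prediction was (285.6,215.2), so I'll descend and grip. The red tin sits at (289,340), clear of the fingers.

Emit:
drive_tool(targets=[[-1, 0, 0, 20, 0], [-1, 0, 0, 50, 0], [-1, 0, 0, 80, 0], [-1, 0, 0, 110, 0], [-1, 0, 0, 130, 0], [-1, 0, 0, 138, 0], [-1, 0, 0, 138, 0], [0.3, 0, 0, 138, 0], [1, 0, 0, 138, 0], [1, 0, 0, 138, 0], [1, 0, 0, 138, 0], [1, 0, 0, 138, 0]])

```text
clock: 2.6
position: [484.2, -101.9, 34.9]
ee_rot: [0.989, -0.15, 0.002, -0.0]
contact_force: [-1.2, 0.2, 5.7]
gripper_width: 48.8
grasp_force: 62.1
```

Emit:
drive_tool(targets=[[1, 0, 0, 0, 0], [1, 0, 0, 0, 0], [1, 0, 0, 0, 0]])

```text
clock: 2.9
position: [484.2, -101.9, 34.9]
ee_rot: [0.989, -0.15, 0.002, -0.0]
contact_force: [-1.4, 1.2, 6.7]
gripper_width: 49.1
grasp_force: 62.1
```

Gripped at a width of 49 mm with 62 N. Lifting.

Emit:
drive_tool(targets=[[1, 0, 0, -10, 0], [1, 0, 0, -30, 0], [1, 0, 0, -60, 0], [1, 0, 0, -95, 0], [1, 0, 0, -130, 0], [1, 0, 0, -165, 0], [1, 0, 0, -195, 0], [1, 0, 0, -220, 0], [1, 0, 0, -235, 0], [1, 0, 0, -240, 0], [1, 0, 0, -240, 0]])

```text
clock: 4.0
position: [482.8, -101.9, 273.9]
ee_rot: [0.989, -0.151, 0.001, -0.0]
contact_force: [0.3, 0.2, -0.9]
gripper_width: 49.1
grasp_force: 62.1
```

Emit:
drive_tool(targets=[[1, -1, -10, 0, 0], [1, -3, -35, 0, 0], [1, -7, -70, 0, 0], [1, -11, -110, 0, 0], [1, -15, -150, 0, 0], [1, -19, -190, 0, 0], [1, -23, -230, 0, 0], [1, -27, -265, 0, 0], [1, -30, -295, 0, 0], [1, -32.5, -322, 0, 0], [1, -34, -335, 0, 0], [1, -34, -338, 0, 0]])

```text
clock: 5.2
position: [550.5, 232.2, 271.6]
ee_rot: [0.989, -0.15, -0.001, 0.001]
contact_force: [-0.2, 0.1, -0.9]
gripper_width: 49.0
grasp_force: 62.2
```

Emit:
drive_tool(targets=[[1, 0, 0, 0, 0], [1, 0, 0, 0, 0]])

```text
clock: 5.4
position: [550.7, 229.9, 273.2]
ee_rot: [0.989, -0.151, -0.0, 0.0]
contact_force: [0.5, -0.7, -0.9]
gripper_width: 49.3
grasp_force: 62.2
```

Run:
```python
from h import *
s=arm.read_state();W=R.from_quat(s['ee_rot']);i=arm.get_image("wrist")
print(s['clock'],s['position'],W.as_matrix().round(3),s['contact_force'],s['gripper_width'],s['joints'])
p=arm.camera_params('wrist');T=np.linalg.inv(p['tool_from_camera']);f=210/np.tan(np.radians(p['fov_y']/2))
ex=np.array([.955,-.297,0]);ey=np.array([.297,.955,0])
def pr(x):
    q=T[:3,:3]@W.inv().apply(np.array(x)-s['position'])+T[:3,3];return (int(q[0]/q[2]*f+p['cx']),int(q[1]/q[2]*f+p['cy']))
for hx,hy in((42,75),(85,100)):
    pts=[pr(np.array([551.5,231,180])+a*hx*ex+b*hy*ey) for a,b in((1,1),(1,-1),(-1,-1),(-1,1))]
    cv2.polylines(i,[np.array(pts)],True,(0,255,0),1);print(pts)
cv2.imwrite("pics/w2.png",i)
```

```text
5.4 [550.74931807 229.85302117 273.19326751] [[ 0.954 -0.298 -0.001]
 [-0.298 -0.954 -0.   ]
 [-0.     0.001 -1.   ]] [ 0.53276532 -0.65868853 -0.85989457] 49.327573182139915 [ 6.66440578e-01  3.11477714e-01  4.58773186e-03 -6.37625507e-06
 -1.26463677e+00  6.01460338e-01]
[(173, 158), (393, 158), (383, 271), (183, 271)]
[(129, 91), (437, 91), (411, 321), (155, 322)]
```

View pics/w2.png

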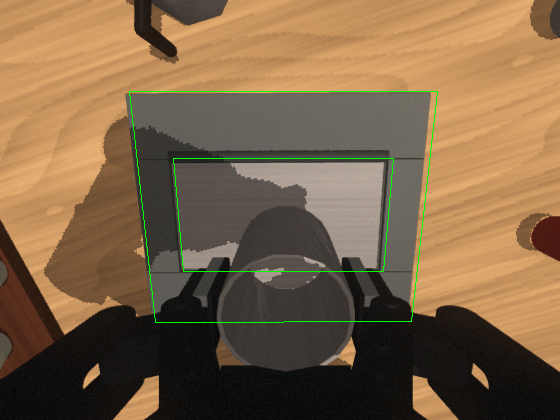

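The overlay matches in x and yaw, and the lid lines fall at rows 158 and 271. The caddy is about 4 px (3 mm) to the left of the model, so I'll shift -4 in tool y and push down, slower from contact on.

Emit:
drive_tool(targets=[[1, 0, -2, 0, 0], [1, 0, -4, 5, 0], [1, 0, -4, 15, 0], [1, 0, -4, 30, 0], [1, 0, -4, 42, 0], [1, 0, -4, 50, 0], [1, 0, -4, 58, 0], [1, 0, -4, 66, 0], [1, 0, -4, 74, 0], [1, 0, -4, 82, 0], [1, 0, -4, 90, 0], [1, 0, -4, 90, 0]])

```text
clock: 6.65
position: [551.0, 234.3, 181.2]
ee_rot: [0.989, -0.151, -0.002, 0.001]
contact_force: [-2.3, 0.9, -1.8]
gripper_width: 48.9
grasp_force: 62.1
```

Emit:
drive_tool(targets=[[1, 0, 0, 8, 0], [1, 0, 0, 16, 0], [1, 0, 0, 24, 0], [1, 0, 0, 32, 0], [1, 0, 0, 40, 0], [1, 0, 0, 48, 0], [1, 0, 0, 54, 0], [1, 0, 0, 56, 0], [1, 0, 0, 56, 0], [1, 0, 0, 56, 0]])

```text
clock: 7.65
position: [552.2, 234.7, 127.3]
ee_rot: [0.989, -0.15, -0.0, 0.0]
contact_force: [-1.1, -0.0, -2.0]
gripper_width: 49.1
grasp_force: 62.2
```

Run:
```python
from h import *
a=arm.get_image("scene")[140:260,300:460];b=arm.get_image("wrist")
cv2.imwrite("pics/d1.png",np.hstack([cv2.resize(a,(480,360)),cv2.resize(b,(320,240)).repeat(1,0) if 0 else cv2.copyMakeBorder(cv2.resize(b,(320,240)),0,120,0,0,0)]))
```

```text
(no output)
```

View pics/d1.png

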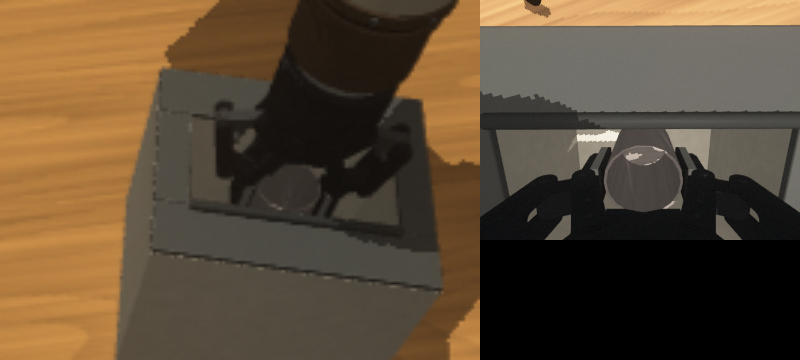

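The tin is fully inside, with its rim below the lid at crop (290,185), and the flap is down past it. I'll release gently with the fingers part open, then withdraw straight up.

Emit:
drive_tool(targets=[[0, 0, 0, 0, 0], [-0.3, 0, 0, 0, 0], [-0.5, 0, 0, 0, 0], [-0.5, 0, 0, 0, 0], [-0.5, 0, 0, 0, 0], [-0.5, 0, 0, 0, 0], [-0.5, 0, 0, 0, 0]])

```text
clock: 8.45
position: [552.4, 234.8, 127.5]
ee_rot: [0.989, -0.15, 0.0, -0.0]
contact_force: [-1.0, 1.0, 1.5]
gripper_width: 64.2
grasp_force: 0.5
```

Emit:
drive_tool(targets=[[-0.5, 0, 0, -8, 0], [-0.5, 0, 0, -18, 0], [-0.5, 0, 0, -30, 0], [-0.5, 0, 0, -45, 0], [-0.5, 0, 0, -60, 0], [-0.5, 0, 0, -80, 0], [-0.5, 0, 0, -105, 0], [-0.5, 0, 0, -130, 0], [-0.5, 0, 0, -150, 0], [-0.5, 0, 0, -160, 0], [-0.5, 0, 0, -160, 0]])

```text
clock: 9.55
position: [552.9, 235.0, 289.6]
ee_rot: [0.989, -0.15, 0.002, -0.001]
contact_force: [-0.4, 0.1, -0.8]
gripper_width: 64.1
grasp_force: 0.0
```

Run:
```python
from h import *
a=arm.get_image("scene");b=arm.get_image("wrist");print(arm.read_state()['contact_force'])
cv2.imwrite("pics/d2.png",np.hstack([cv2.resize(a,(400,300)),cv2.resize(b,(400,300))]))
```

```text
[-0.38809583 -0.45931495  0.0449999 ]
```

View pics/d2.png

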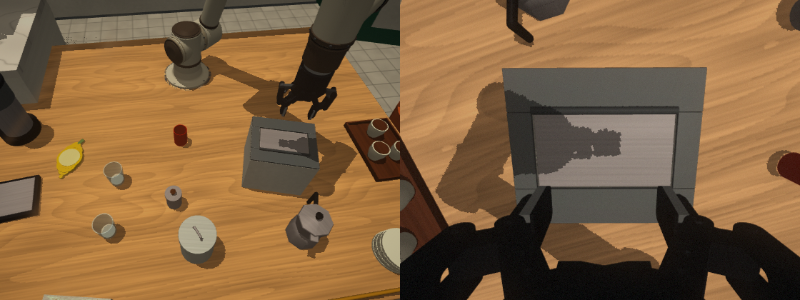

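The fingers are empty, the flap is shut level with the lid (wrist view, right half (605,150)), and the open tin has gone from the shelf. The lidded tin still stands at (173,196) in the left half. Handing in.

```bash
python3 -c "
from bench import arm
print(arm.job_done())"
```

```text
the job is handed in; nothing more can be done
None
```

The open, empty tin is inside the caddy with the flap closed behind it, the lidded tin was left standing where it was, and the job was handed in at about 10 s; no verdict came back.

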